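Lock a kitchen scale's battery hatch with a coin key

ROBOT

A 7-joint arm with a two-finger parallel gripper is mounted at the origin on a cart in front of the work surface, level with it; the furniture and walls round the work are solid. World frame = base frame: x ahead of the robot, y to its left, z up, the work surface at z = 0. Lengths are in mm, angles in rad, forces in N, time in s.
With the tool pointing down it reaches from about 425 to 950 mm from the base axis. Payload 4.7 kg.
Tool frame: the origin (TCP) lies on the front face of the gripper's body, between the roots of the fingers; the fingertips stand 70 mm ahead of it and the grasp point (between the pads) lies 51 mm ahead of it; z points along the fingers, y is the line along which they close (so a half turn about z gives the same grasp; the last joint's range is limited). The gripper opens to 87 mm and grips with 3 to 60 N. Pads are 19 mm wide; open, the fingers measure 117 mm over their backs; the gripper's body (75 mm by 190 mm) begins 51 mm behind the grasp point.
Start: joints at [1.155, 0.469, -0.049, 1.532, 0.024, 1.141, -0.082], TCP at [254.671, -625.128, 292.273] pointing down, gripper open.
Joint ranges: [-2.59, 2.59], [-0.33, 1.99], [-1.39, 1.29], [0.1, 2.45], [-1.04, 4.18], [0.21, 1.99], [-2.66, 2.66]. Speed limits (rad/s): [2.57, 2.57, 3.14, 3.14, 3.14, 3.14, 3.14].

INTERFACE

Orientations are given as a 3x3 rotation matrix whose columns are the frame's x, y, z axes.
In Python, from cell import sense, grab_frame, close_job gives the robot as it stands. The module is installed in compiled form; this text tells all that it offers.
- The arm moves only by the shell command python3 -m pendant 'ROWS'. ROWS is a JSON object whose one key "steps" holds one flat list of numbers, 7 for each row, row after row: the shift along the world's x, y, z in units of 25 mm (1.0 is 25 mm), then the turn, a rotation vector about the world's x, y, z in units of 5 degrees (1.0 is 5 degrees), then the opening, from 0 (shut) to 1 (fully open). In form: {"steps": [tx, ty, tz, rx, ry, rz, jaw, tx, ty, tz, rx, ry, rz, jaw, ...]}. A call has exactly 10 rows; each row shifts and turns the commanded pose from where the row before left it; what a row does not reach is not made up. A row lasts 1/10 s, in which the tool goes at most 50 mm and 8.59 degrees, less where a joint would pass 70% of its speed; a pose out of reach is approached as far as the arm can. A call is refused whole if a number of a shift passes 1 or a number of a turn 1, either way. A call with a gripper value outside its range is refused whole. The fingers move at their own pace and stop on an object; the grip force is fixed at half the most. Time passes only in rows, so rows that do not move let the fingers close, or fill a call up. It gives the time, the measured TCP pose, the force, the opening and the grip force at its end, in the units of the state.
- sense(): the state, without advancing time (a new reading comes with each control period).
- grab_frame(name): name is "scene" or "top" or "wrist"; returns a dict with "image" (384x512x3 uint8, red, green, blue), "z_map" (384x512 float32, mm along the optical axis (not along the pixel's ray), 0 where there is no reading), "fx", "fy", "cx", "cy" (pixels), "T" (4x4, takes a point from camera to world coordinates); the wrist camera has in their place "T_tool_cam" (4x4, takes a point from camera to tool coordinates, whose origin is the TCP and whose axes are the flange's). Camera axes: x right, y up, looking along -z (the intrinsics and any distortion apply to the point x, -y, -z); pixel columns grow to the right and rows downward; lengths in mm; the calibration is good to about 2 mm. The wrist camera is an equidistant fisheye: a pixel r from the principal point sees the ray r / f radians off the axis. A picture is of the moment at which its call begins: read the wrist's pose just before it.
- close_job(): hands the job in; it is judged then, once.
The state is a dict: "time": time; "joints": joint angles; "dq": joint speeds; "joint_efforts": joint torques, N m; "eef_pos": TCP position; "ee_rot": TCP orientation; "contact_force": force on the tool from outside, world axes, zero at the start; "moment": the same for the moment, N m; "gripper_width": finger opening in mm; "finger_force": force on a finger pad.
Only numpy, scipy, OpenCV 4.12 (cv2) and the standard library are available. Lean on these libraries where they do the work, as an engineer would, in place of code of your own. Each camera call takes 0.05 s, during which the arm holds its last target. There are 200 camera calls.

TASK

The battery hatch of the upturned kitchen scale is unlocked: take the orange coin key from its wooden stand, feel its blade into the slot of the brass fastener and turn the fastener clockwise a quarter turn, all the way to its stop. Then put the key back upright in its stand, blade fully in the hole. Press only lightly, touch the scale with nothing but the key, and leave the other things where they are.

Things in the scene. Friction and masses are not known exactly. Their poses are not given: they have to be found in the camera images.
- scale: Kitchen scale lying upside down, fixed; origin at the centre of its underside. Steel plate 130 x 160 x 8 mm, white housing above it up to z = 28 mm, four rubber feet (5 mm) near the corners on top. In the middle of the top a grey frame (58 x 84 mm, 6 mm high, long side along y) holds the battery hatch. More than 30 N between key and scale is too much.
- hatch (a point): Point in the middle of the hatch frame, 46 mm above the worktop, level with the fastener's unpressed head; axes as the scale. The hatch cover (50 x 64 mm, top at 34 mm) has end play, so the fastener stands off this point along the scale's y by an unmeasured amount between -6 and 6 mm (x: 0): find the slot by touch or sight. The cover is stiff to slide (12 N).
- head_guide (a point): Point on the scale's centre line, 40.5 mm above the worktop: top of the black collar (47 mm diameter) round the brass head, which shares the play. Head: 38 mm diameter, flat, with a straight slot through its axis, 5 mm wide, 26 mm long, closed ends, 6 mm deep. It is sprung: pressed, it gives up to 5 mm (1.5 N to start, 1.5 N more per mm, then a hard stop) and springs back.
- cam (a joint): Turn of the fastener (rad), clockwise from above: 0 unlocked (slot along the scale's x, red marks), 1.571 locked, at a hard stop (slot along y, green marks). It starts between 0 and 0.2, turns at any depth against a drag of 0.05 N m and stays where left. The brass head drives it through a torsion spring (1.2 N m/rad, at rest when released), so it lags the head by 0.04 rad while turning.
- key: Coin key, loose, 60 to 110 g, 60 mm tall. Origin: middle of the blade's lower edge; z up, y along the blade's width. Steel blade 21 mm wide (y), 3 mm thick (x), 14 mm long. In the slot it has 0.1 rad of turning play either way; with the spring's lag, turn it 0.15 to 0.2 rad beyond the quarter turn to bring the fastener to its stop. Either way round is the same.
- key_grip (a point): Middle of the key's orange handle, 40 mm above its origin, axes as the key. The handle is 34 (y) x 14 (x) mm, from 18 to 60 mm above the key's origin: grip it across the 14 mm. Below it a black flange, 40 (y) x 20 (x) mm, from 14 to 18 mm.
- stand_top (a point): Middle of the top of the key's fixed wooden stand (56 x 70 mm, 24 mm high); axes as the stand. A rectangular hole 9 (x) x 27 (y) mm, 18 mm deep, takes the blade; the key's flange then rests on the top, the key's origin 14 mm below this point, its y along the stand's y.
- tin: Small blue and white food tin, 57 mm diameter, 72 mm high; origin at the underside's centre. A bystander.
- the_onion: Brown onion, 82 x 83 x 94 mm; origin at the underside's centre. A bystander.
- garlic: Garlic bulb, 56 mm; origin at the underside's centre. A bystander.
- the_mushroom: Pale mushroom, 44 mm wide, 38 mm high; origin at the underside's centre. A bystander.
There are look-alikes about, which are no part of the job. What is shaped like the key but purple or white is not meant.

How it is judged (in metres and radians):
On the way, in this order (a step that is already met when the one before it is completed fails the run):
1. the key is lifted clear of its stand (z of key in the frame of stand_top above 0.005 m), for 0.1 s.
2. the fastener is turned to its stop (within 0.07 rad) with the key's blade in the slot (value of joint cam above 1.5 rad and horizontal distance between key and hatch below 0.01 m and z of key in the frame of hatch below -0.002 m), for 0.1 s.
At the end, for the whole second after the job is handed in: The fastener stands locked, within 0.07 rad of its stop at 1.571; the key is back in its stand, upright within 0.1 rad, its origin within 7 mm of the stand hole's centre line and at least 10 mm below the stand's top, released and at rest (value of joint cam above 1.5 rad and horizontal distance between key and stand_top below 0.007 m and z of key in the frame of stand_top below -0.01 m and angle between key's own z axis and vertical below 0.1 rad and linear speed of key below 0.01 m/s and contact force between key and the fingers below 0.1 N); the robot touches nothing.
It fails at once if the key presses on the scale or its fastener with more than 30 N (contact force between key and scale above 30 N).
It fails at once if the fingers or the arm touch the scale (contact force between any of the fingers, the arm and scale above 1 N).
It fails at once if the tin, onion, garlic or mushroom is moved more than 20 mm (distance of any of tin, the_onion, garlic, the_mushroom from where it was at the start of the episode above 0.02 m).
It also fails if it takes over 61 s, if anything falls off the work surface, if the arm or the gripper's body presses on something with over 40 N, if the wrist force passes 120 N, or if a joint passes its speed limit or range.

## Working session

There is one attempt and no reset: what is moved stays moved. The work goes in short steps, Python scripts to look and compute and a shell command to move; the robot and the scene stay as the last step left them, time stands still between calls to the robot, and variables do not carry over. Pictures are saved under pics/ and viewed, at most 10 in all, crops included, and the job is handed in when it is done.

```bash
mkdir -p pics
cat > h.py <<'E'
import numpy as np, cv2, pickle
from cell import sense, grab_frame, close_job
def snap(n,f):
    d=grab_frame(n); pickle.dump(d,open(f'pics/{f}.pkl','wb')); cv2.imwrite(f'pics/{f}.png',d['image'][:,:,::-1]); return d
def cloud(d):
    z=d['z_map']; v,u=np.mgrid[:z.shape[0],:z.shape[1]]
    P=np.stack([(u-d['cx'])/d['fx']*z,-(v-d['cy'])/d['fy']*z,-z],-1)
    return P@d['T'][:3,:3].T+d['T'][:3,3]
E
python3 - <<'E'
from h import *
a=snap('scene','s0');b=snap('top','t0')
s=sense();print(s)
for d in(a,b):print(d['T'].round(3).tolist(),d['fx'],d['cx'],d['cy'],[k for k in d])
E
```

```text
{'time': 0.1, 'joints': array([ 1.15511227,  0.46939667, -0.04860937,  1.53353055,  0.02409805,
        1.14100204, -0.08232121]), 'dq': array([ 1.10691583e-03, -5.11222877e-04,  4.74466064e-04, -3.70309850e-03,
        1.44135632e-03, -6.40879076e-05,  5.70278277e-04]), 'joint_efforts': array([ 3.06596512e-04, -5.09169459e+01, -8.11907393e-02, -2.36830115e+01,
       -6.14161463e-02,  3.45286005e-02,  6.77492835e-05]), 'eef_pos': array([ 254.49330927, -624.75696348,  291.2987088 ]), 'ee_rot': array([[ 9.26119794e-01,  3.77228878e-01, -7.07567330e-04],
       [ 3.77229538e-01, -9.26118410e-01,  1.60185612e-03],
       [-5.10247441e-05, -1.75042596e-03, -9.99998467e-01]]), 'contact_force': array([ 0.29423813, -0.5248914 ,  0.0899241 ]), 'moment': array([ 0.00199751, -0.00636515,  0.01939577]), 'finger_force': 0.0, 'gripper_width': 86.70382285829079}
[[0.505, 0.428, -0.75, -106.355], [-0.863, 0.229, -0.45, -402.501], [-0.021, 0.874, 0.485, 464.768], [0.0, 0.0, 0.0, 1.0]] 438.86244807219464 253.16519170340416 193.26468858143866 ['image', 'z_map', 'fx', 'fy', 'cx', 'cy', 'T']
[[0.027, 0.985, -0.171, 354.567], [-0.999, 0.022, -0.029, -16.056], [-0.025, 0.172, 0.985, 1105.195], [0.0, 0.0, 0.0, 1.0]] 439.7231434021138 255.40084758565686 197.29767581052138 ['image', 'z_map', 'fx', 'fy', 'cx', 'cy', 'T']
```

View pics/s0.png

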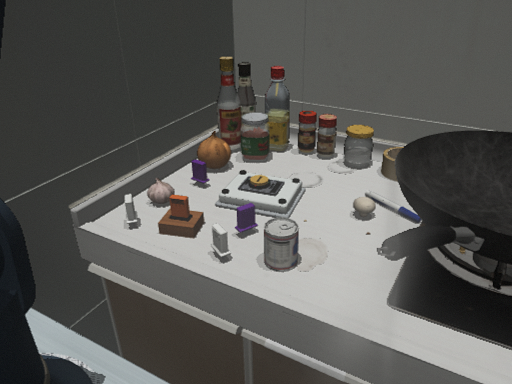

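View pics/t0.png

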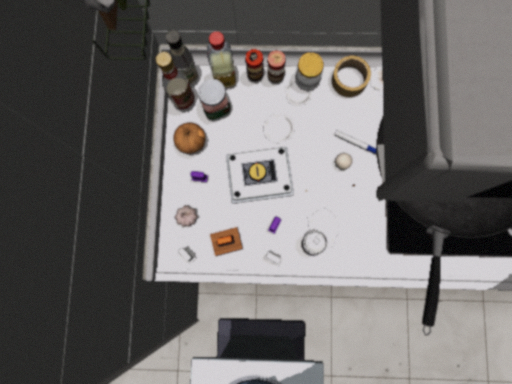

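Scene (orange key (179,207) in its stand) and top view: candidates are the orange key (226,240), purple look-alikes (199,176) and (275,225), and white ones (187,254) and (273,257). I choose the orange one in the wooden stand. The scale is at (259,173), with the brass fastener at (257,171).

Run:
```python
from h import *
for n in('t0','s0'):
    d=pickle.load(open(f'pics/{n}.pkl','rb'));W=cloud(d);im=d['image'].astype(int)
    hsv=cv2.cvtColor(d['image'],cv2.COLOR_RGB2HSV);H,S,V=[hsv[...,i].astype(int) for i in range(3)]
    roi=(W[...,0]>350)&(W[...,0]<800)&(W[...,1]>-200)&(W[...,1]<250)
    def rep(nm,m):
        P=W[m&roi]
        if len(P)<5:print(n,nm,len(P));return
        r=cv2.minAreaRect(P[:,:2].astype(np.float32)); print(n,nm,len(P),'med',np.median(P,0).round(1),'zr',np.percentile(P[:,2],[2,98]).round(1),'rect',[np.round(x,1) for x in r])
    vv,uu=np.mgrid[:384,:512]
    k=(225,240) if n=='t0' else (180,215)
    nk=(abs(uu-k[0])<28)&(abs(vv-k[1])<28)
    h=W[...,2]
    rep('orangetop',nk&(h>55)); rep('stand',nk&(h>19)&(h<29)&(S>90)); 
    k=(258,172) if n=='t0' else (262,190)
    nk=(abs(uu-k[0])<45)&(abs(vv-k[1])<45)
    rep('housing',nk&(h>22)&(h<40)&(S<60)&(V>100)); rep('brass',nk&(h>36)&(h<56)&(H>15)&(H<35)&(S>100)); rep('frame',nk&(h>31)&(h<60)&(V<90)); rep('feet',nk&(h>29)&(h<38)&(V<70))
d=pickle.load(open('pics/t0.pkl','rb'))['image'][:,:,::-1];s=pickle.load(open('pics/s0.pkl','rb'))['image'][:,:,::-1]
c=np.hstack([cv2.resize(x,(390,400),interpolation=cv2.INTER_CUBIC) for x in(d[135:265,195:322],s[160:240,150:228])])
cv2.imwrite('pics/c0.png',c)
```

```text
t0 orangetop 108 med [430.5  83.5  69.1] zr [  59.9 1105.2] rect [array([403.3,  37.8]), array([142.2,  29.6]), np.float64(59.6)]
t0 stand 467 med [428.6  84.4  23.3] zr [20.  27.8] rect [array([431.2,  85.5]), array([53.1, 67.5]), np.float64(16.3)]
t0 housing 2044 med [599.3   7.5  27.7] zr [23.3 35. ] rect [array([604.6,   8.2]), array([118.2, 147.8]), np.float64(8.9)]
t0 brass 212 med [604.3  13.5  44.7] zr [37.1 49.3] rect [array([606. ,  13.3]), array([41.3, 39.8]), np.float64(1.3)]
t0 frame 176 med [599.6   9.   34.2] zr [31.2 42. ] rect [array([604.3,   8.7]), array([104.4, 133.1]), np.float64(9.8)]
t0 feet 97 med [606.6 -18.6  32.1] zr [29.3 37.5] rect [array([605.3,   8. ]), array([101.8, 133.7]), np.float64(9.1)]
s0 orangetop 164 med [427.4  78.4  64.5] zr [55.7 68.6] rect [array([431.2,  81.5]), array([17.7, 33.4]), np.float64(14.4)]
s0 stand 365 med [420.8  71.7  22. ] zr [20.3 24.1] rect [array([454.5,  94.8]), array([121.6,  76.5]), np.float64(28.5)]
s0 housing 1235 med [581.  -12.5  25.7] zr [22.7 31.7] rect [array([612.9,   8.9]), array([303.6, 170.6]), np.float64(26.4)]
s0 brass 127 med [602.3   9.4  43.7] zr [38.1 44.9] rect [array([659.8,  64.8]), array([199.5,  37. ]), np.float64(45.0)]
s0 frame 671 med [590.3  -5.1  37.3] zr [31.1 55.4] rect [array([600. ,   2.4]), array([417.1, 166.1]), np.float64(47.2)]
s0 feet 389 med [596.2  13.9  31.9] zr [29.2 37.8] rect [array([629.3,  32.5]), array([332.9, 169. ]), np.float64(47.7)]
```

View pics/c0.png

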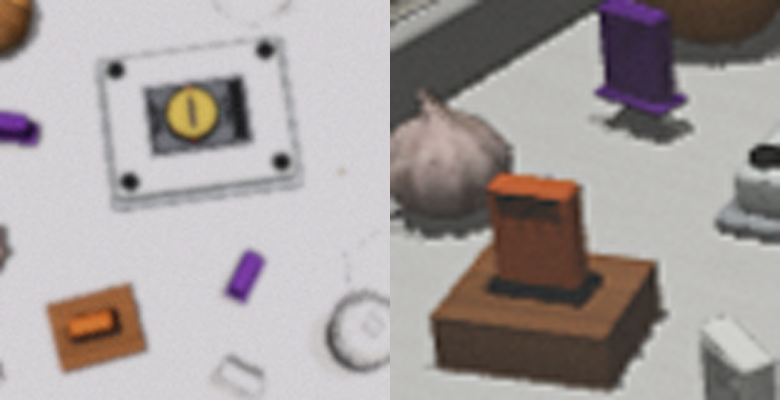

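The crop confirms it: the orange key stands upright in the wooden stand at crop (95,325). The slot in the brass head runs roughly along world x. Now I check for obstacles along the sweep.

Run:
```python
from h import *
Ws=[cloud(pickle.load(open(f'pics/{n}.pkl','rb'))) for n in('t0','s0')]
zs=[pickle.load(open(f'pics/{n}.pkl','rb'))['z_map'] for n in('t0','s0')]
P=np.vstack([w[z>0] for w,z in zip(Ws,zs)])
print('cols y:',list(range(-700,250,50)))
for x in range(150,800,50):
    print(x,[int(np.percentile(q,98)) if len(q:=P[(P[:,0]>=x)&(P[:,0]<x+50)&(P[:,1]>=y)&(P[:,1]<y+50)][:,2])>3 else None for y in range(-700,250,50)])
# slot orientation + brass circle from top view
d=pickle.load(open('pics/t0.pkl','rb'));W=Ws[0]
im=cv2.resize(d['image'][160:184,245:271],None,fx=8,fy=8,interpolation=cv2.INTER_CUBIC)
hsv=cv2.cvtColor(im,cv2.COLOR_RGB2HSV)
m=((hsv[...,0]>15)&(hsv[...,0]<35)&(hsv[...,1]>90)&(hsv[...,2]>90)).astype(np.uint8)
c=max(cv2.findContours(m,0,2)[0],key=cv2.contourArea);(cu,cv_),r=cv2.minEnclosingCircle(c);M=cv2.moments(cv2.convexHull(c));print('circle',cu/8+244.6,cv_/8+159.6,r/8)
cu,cv_=M['m10']/M['m00'],M['m01']/M['m00']
g=cv2.cvtColor(im,cv2.COLOR_RGB2GRAY);v,u=np.mgrid[:g.shape[0],:g.shape[1]]
ins=np.hypot(u-cu,v-cv_)<.75*r;dk=ins&(g<np.percentile(g[ins],18))
print('slot',cv2.minAreaRect(np.argwhere(dk)[:,::-1].astype(np.float32)),'c',cu,cv_)
T=d['T']
def pt(u,v,z):
    ray=T[:3,:3]@np.array([(u-d['cx'])/d['fx'],-(v-d['cy'])/d['fy'],-1]);return T[:3,3]+ray*(z-T[2,3])/ray[2]
print(pt(cu/8+244.56,cv_/8+159.56,46))
p=np.argwhere(dk)[:,::-1].astype(float);w=np.array([pt(a/8+244.56,b/8+159.56,46)[:2] for a,b in p]);e=np.linalg.eigh(np.cov(w.T));print(w.mean(0),np.sqrt(e[0]),np.degrees(np.arctan2(e[1][1,1],e[1][0,1])))
```

```text
cols y: [-700, -650, -600, -550, -500, -450, -400, -350, -300, -250, -200, -150, -100, -50, 0, 50, 100, 150, 200]
150 [-839, -843, -841, -840, -841, -839, -839, -841, -839, -843, -117, -5, -5, -5, -7, -4, -3, -14, -841]
200 [-840, -840, -841, -839, -842, -841, -841, 209, -841, -841, -840, -842, -842, -842, -843, -841, -838, -836, -841]
250 [-840, -840, -839, -839, -839, -842, 206, 212, -842, -841, -841, -841, -841, -840, -838, -841, -839, -841, -841]
300 [-840, 7, 7, 9, 7, 5, 202, 203, 6, 5, 5, 6, 6, 6, 6, 6, 6, 6, 6]
350 [None, 3, 4, 4, 3, 1, 184, 3, 2, 2, 2, 2, 20, 58, 2, 4, 6, 58, 2]
400 [None, 10, 11, 9, 147, 147, 156, 8, 2, 2, 831, 894, 891, 55, 22, 69, 26, 58, 2]
450 [None, 13, 123, 149, 135, 138, 147, 147, 2, 2, 3, 895, 891, 60, 2, 24, 23, 48, 38]
500 [None, None, 109, 99, 75, 73, 89, 147, 147, 3, 2, 888, 874, 23, 28, 31, 3, 41, 33]
550 [None, None, None, None, 6, 11, 22, 40, 148, 2, 2, 2, 805, 42, 46, 31, 57, 59, 3]
600 [None, None, None, None, 47, 47, 54, 81, 147, 36, 36, 3, 28, 44, 48, 33, 2, 44, 3]
650 [None, None, None, None, 47, 49, 59, 89, 147, 32, 31, 3, 29, 33, 29, 27, 52, 83, 598]
700 [None, None, None, None, 54, 61, 77, 123, 146, 15, 14, 3, 3, 4, 3, 3, 84, 436, 570]
750 [None, None, None, None, None, 96, 132, 146, 140, 3, 3, 2, 3, 3, 3, 107, 111, 434, 426]
circle 257.02377662658694 171.25002346038818 8.531275749206543
slot ((99.66803741455078, 91.34835815429688), (79.5809097290039, 21.185365676879883), 84.80557250976562) c 99.59633890715067 92.24391405840598
[604.31987108  13.08787521  46.        ]
[604.61705133  13.07926454] [1.71925253 6.73129473] -171.72286451762992
```

```bash
python3 -m pendant '{"steps":[0.6,0.8,0.6,0,0,1,1, 0.6,1,0.6,0,0,1,1, 0.6,1,0.6,0,0,1,1, 0.6,1,0.6,0,0,1,1, 0.6,1,0.2,0,0,1,1, 0.6,1,0,0,0,1,1, 0.6,1,0,0,0,1,1, 0.6,1,0,0,0,1,1, 0.6,1,0,0,0,1,1, 0.6,1,0,0,0,1,1]}' && python3 -m pendant '{"steps":[0.3,1,0,0,0,1,1, 0.3,1,0,0,0,1,1, 0.3,1,0,0,0,1,1, 0.3,1,0,0,0,1,1, 0.3,1,0,0,0,1,1, 0.3,1,0,0,0,1,1, 0.3,1,0,0,0,0.9,1, 0.3,1,0,0,0,0,1, 0.3,1,0,0,0,0,1, 0.3,1,0,0,0,0,1]}' && python3 -m pendant '{"steps":[-0.2,1,-0.4,0,0,0,1, -0.2,1,-0.5,0,0,0,1, -0.2,1,-0.5,0,0,0,1, -0.2,1,-0.5,0,0,0,1, -0.2,1,-0.5,0,0,0,1, -0.2,1,-0.5,0,0,0,1, -0.2,1,-0.5,0,0,0,1, -0.2,1,-0.5,0,0,0,1, -0.2,0.6,-0.5,0,0,0,1, 0,0,-0.4,0,0,0,1]}'
python3 - <<'E'
from h import *
s=sense();print(s['eef_pos'],s['ee_rot'].round(4),s['joints'],s['contact_force'])
d=snap('wrist','w0');d['s']=s;pickle.dump(d,open('pics/w0.pkl','wb'));print({k:d[k] for k in d if k not in('image','z_map')})
E
```

```text
time: 1.1
eef_pos: [404.9, -378.9, 356.9]
ee_rot: [[0.303, 0.953, -0.001], [0.953, -0.303, 0.0], [0.0, -0.001, -1.0]]
contact_force: [0.7, -0.4, 0.2]
gripper_width: 86.9
finger_force: 0.0
time: 2.1
eef_pos: [479.8, -128.7, 357.1]
ee_rot: [[-0.288, 0.958, -0.0], [0.958, 0.288, 0.0], [0.0, -0.0, -1.0]]
contact_force: [0.1, -0.7, -0.8]
gripper_width: 87.0
finger_force: 0.0
time: 3.1
eef_pos: [433.7, 87.2, 236.7]
ee_rot: [[-0.292, 0.956, -0.0], [0.956, 0.292, 0.001], [0.001, -0.0, -1.0]]
contact_force: [0.0, -0.2, 0.1]
gripper_width: 87.1
finger_force: 0.0
[433.7396326   87.16432202 236.70479624] [[-2.918e-01  9.565e-01 -4.000e-04]
 [ 9.565e-01  2.918e-01  7.000e-04]
 [ 7.000e-04 -2.000e-04 -1.000e+00]] [ 0.35122351  0.22557444 -0.72656118  2.09080345  0.19140713  0.8900842
 -0.18783378] [ 0.02134654 -0.18364262  0.11100796]
{'fx': 297.3186396354542, 'fy': 297.3186396354542, 'cx': 255.26529368226215, 'cy': 193.1542679091553, 'T_tool_cam': array([[-5.07596569e-05,  9.64317588e-01,  2.64748157e-01,
         7.37622542e+01],
       [ 9.99999992e-01,  8.05544850e-05, -1.01683239e-04,
       
[... 304 characters left out ...]
00842 , -0.18783378]), 'dq': array([-0.04876885,  0.15590383,  0.09032671,  0.10177831,  0.1721897 ,
       -0.21767645, -0.12071378]), 'joint_efforts': array([ -0.18284042, -28.39414537,  -3.66736494, -19.98126984,
        -0.2606749 ,   0.15328696,  -0.05572373]), 'eef_pos': array([433.7396326 ,  87.16432202, 236.70479624]), 'ee_rot': array([[-2.91847982e-01,  9.56464636e-01, -3.94094884e-04],
       [ 9.56464432e-01,  2.91848189e-01,  6.52529261e-04],
       [ 7.39137040e-04, -1.86498391e-04, -9.99999709e-01]]), 'contact_force': array([ 0.02134654, -0.18364262,  0.11100796]), 'moment': array([-0.04924856, -0.09705428,  0.01306   ]), 'finger_force': 0.0, 'gripper_width': 87.0947525126227}}
```

View pics/w0.png

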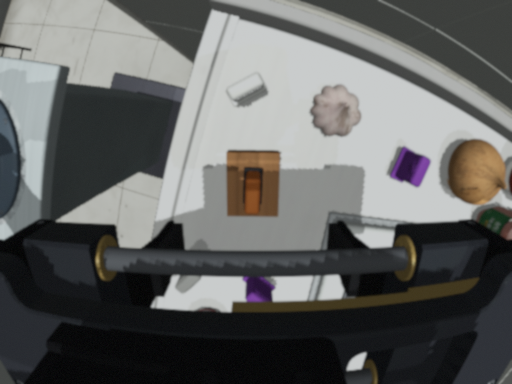

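Wrist view: the key handle is at (253,190), aligned with the image vertical as wanted. The stand is at (253,183).

```bash
cat >> h.py <<'E'
def wcloud(d,s):
    z=d['z_map'];v,u=np.mgrid[:z.shape[0],:z.shape[1]];x=(u-d['cx']);y=(v-d['cy']);r=np.hypot(x,y)+1e-9
    t=np.tan(np.minimum(r/d['fx'],1.4))
    P=np.stack([x/r*t*z,-y/r*t*z,-z],-1);T=d['T_tool_cam'];P=P@T[:3,:3].T+T[:3,3]
    return P@s['ee_rot'].T+s['eef_pos']
def wsnap(f):
    s=sense();d=snap('wrist',f);d['s']=s;pickle.dump(d,open(f'pics/{f}.pkl','wb'));return s,d
def rect(P):
    r=cv2.minAreaRect(P[:,:2].astype(np.float32));return len(P),np.round(r[0],1),np.round(r[1],1),round(r[2],1),'z',np.percentile(P[:,2],[2,50,98]).round(1)
E
python3 -m pendant '{"steps":[0,0,0,0,0,0,1,0,0,0,0,0,0,1,0,0,0,0,0,0,1,0,0,0,0,0,0,1,0,0,0,0,0,0,1,0,0,0,0,0,0,1,0,0,0,0,0,0,1,0,0,0,0,0,0,1,0,0,0,0,0,0,1,0,0,0,0,0,0,1]}' >/dev/null
python3 - <<'E'
from h import *
s,d=wsnap('w1');W=wcloud(d,s);print(s['eef_pos'],np.degrees(np.arctan2(s['ee_rot'][1,1],s['ee_rot'][0,1])))
hsv=cv2.cvtColor(d['image'],cv2.COLOR_RGB2HSV).astype(int);v,u=np.mgrid[:384,:512]
n=(abs(u-253)<35)&(abs(v-185)<45)&(d['z_map']>0)
h=W[...,2];org=n&(hsv[...,1]>120)
print('key',rect(W[n&(h>62)&(h<78)]));print('stand',rect(W[n&(h>18)&(h<28)]))
E
```

```text
[434.67454029  84.90058446 237.29100102] 16.66419630523224
key (577, array([431.5,  85.7]), array([14.6, 34.2]), 16.1, 'z', array([65.7, 70.4, 71.8]))
stand (2663, array([431.4,  85.5]), array([56.3, 70.9]), 16.2, 'z', array([22.9, 24.8, 27. ]))
```

```bash
python3 -m pendant '{"steps":[-0.13,0.03,-0.6,0,0,-0.1,1, 0,0,-0.8,0,0,0,1, 0,0,-0.8,0,0,0,1, 0,0,-0.8,0,0,0,1, 0,0,-0.8,0,0,0,1, 0,0,-0.7,0,0,0,1, 0,0,-0.5,0,0,0,1, 0,0,-0.3,0,0,0,1, 0,0,-0.07,0,0,0,1, 0,0,0,0,0,0,1]}' && python3 -m pendant '{"steps":[0,0,0,0,0,0,0.5, 0,0,0,0,0,0,0.3, 0,0,0,0,0,0,0, 0,0,0,0,0,0,0, 0,0,0,0,0,0,0, 0,0,0,0,0,0,0, 0,0,0,0,0,0,0, 0,0,0,0,0,0,0, 0,0,0,0,0,0,0, 0,0,0,0,0,0,0]}'
```

```text
time: 5.2
eef_pos: [431.7, 85.8, 103.2]
ee_rot: [[-0.278, 0.96, 0.0], [0.96, 0.278, 0.0], [0.0, 0.0, -1.0]]
contact_force: [-0.1, 0.8, 0.4]
gripper_width: 87.2
finger_force: 0.0
time: 6.2
eef_pos: [431.4, 85.6, 103.0]
ee_rot: [[-0.278, 0.96, -0.0], [0.96, 0.278, 0.0], [0.0, 0.0, -1.0]]
contact_force: [-0.6, -0.1, 1.5]
gripper_width: 15.0
finger_force: 0.4
```

```bash
python3 -m pendant '{"steps":[0,0,0,0,0,0,0, 0,0,0,0,0,0,0, 0,0,0.1,0,0,0,0, 0,0,0.3,0,0,0,0, 0,0,0.4,0,0,0,0, 0,0,0.5,0,0,0,0, 0,0,0.7,0,0,0,0, 0,0,0.7,0,0,0,0, 0,0,0.7,0,0,0,0, 0,0,0.4,0,0,0,0]}' && python3 -m pendant '{"steps":[0.3,-0.1,0.14,0,0,0.5,0, 0.6,-0.2,0.14,0,0,1,0, 0.7,-0.2,0.14,0,0,1,0, 0.7,-0.2,0.14,0,0,1,0, 0.7,-0.2,0.14,0,0,1,0, 0.7,-0.2,0.14,0,0,1,0, 0.7,-0.2,0.14,0,0,1,0, 0.7,-0.2,0.14,0,0,1,0, 0.7,-0.2,0.14,0,0,1,0, 0.7,-0.2,0.14,0,0,1,0]}' && python3 -m pendant '{"steps":[0.7,-0.2,0,0,0,1,0, 0.7,-0.2,0,0,0,1,0, 0.7,-0.2,0,0,0,1,0, 0.7,-0.2,0,0,0,1,0, 0.6,-0.2,0,0,0,1,0, 0.5,-0.1,0,0,0,1,0, 0,0,0,0,0,0.5,0, 0,0,0,0,0,0,0, 0,0,0,0,0,0,0, 0,0,0,0,0,0,0]}'
python3 - <<'E'
from h import *
s,d=wsnap('w2');print(s['joints'],s['contact_force'],s['moment'])
E
```

```text
time: 7.2
eef_pos: [432.0, 85.9, 200.2]
ee_rot: [[-0.278, 0.961, 0.003], [0.961, 0.278, 0.0], [-0.001, 0.003, -1.0]]
contact_force: [-0.4, -0.3, -1.0]
gripper_width: 13.9
finger_force: 30.0
time: 8.2
eef_pos: [594.4, 37.6, 233.5]
ee_rot: [[-0.898, 0.441, -0.0], [0.441, 0.898, 0.0], [0.0, -0.0, -1.0]]
contact_force: [0.4, -0.0, -1.3]
gripper_width: 13.7
finger_force: 30.0
time: 9.2
eef_pos: [691.1, 10.7, 233.2]
ee_rot: [[-0.994, -0.107, -0.0], [-0.107, 0.994, -0.0], [0.0, -0.0, -1.0]]
contact_force: [-0.7, 0.9, -0.6]
gripper_width: 13.7
finger_force: 30.0
[ 0.47554002  0.70992893 -0.89014557  1.51637513  0.57625945  1.19383922
  1.16599674] [-0.65434759  0.93450446 -0.58832653] [ 0.1041703  -0.12114314  0.0208395 ]
```

View pics/w2.png

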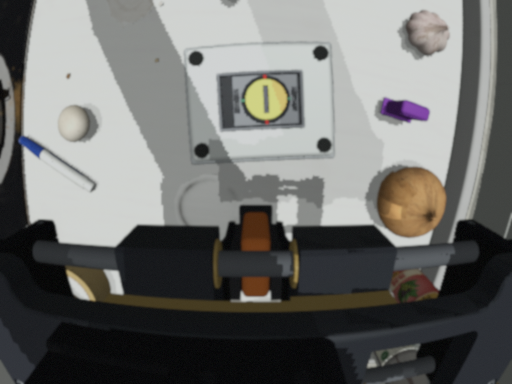

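Wrist view with the key in hand at (256,252): brass head at (266,99), slot nearly vertical in the image, scale feet at (196,58), (320,53), (324,145) and (202,150).

```bash
cat >> h.py <<'E'
def wray(d,s,u,v,z):
    x=np.asarray(u,float)-d['cx'];y=np.asarray(v,float)-d['cy'];r=np.hypot(x,y)+1e-9;t=r/d['fx']
    D=np.stack([x/r*np.sin(t),-y/r*np.sin(t),-np.cos(t)],-1);T=d['T_tool_cam'];R=s['ee_rot']@T[:3,:3];o=s['ee_rot']@T[:3,3]+s['eef_pos']
    D=D@R.T;return o+D*((z-o[2])/D[...,2])[...,None]
def fast(d,s,uv):
    u0,v0=uv[0]-30,uv[1]-30;im=cv2.resize(d['image'][v0:v0+60,u0:u0+60],None,fx=8,fy=8,interpolation=cv2.INTER_CUBIC)
    hsv=cv2.cvtColor(im,cv2.COLOR_RGB2HSV).astype(int);m=((hsv[...,0]>20)&(hsv[...,0]<36)&(hsv[...,1]>80)&(hsv[...,2]>90)).astype(np.uint8)
    c=max(cv2.findContours(m,0,1)[0],key=cv2.contourArea);hull=cv2.convexHull(c)[:,0].astype(float)
    f=lambda p:wray(d,s,u0-.4375+p[:,0]/8,v0-.4375+p[:,1]/8,46.)[:,:2]
    hp=f(hull);(cc,rr)=cv2.minEnclosingCircle(hp.astype(np.float32))
    hm=cv2.fillConvexPoly(np.zeros(m.shape,np.uint8),cv2.convexHull(c),1);hm=cv2.erode(hm,np.ones((25,25)))
    g=cv2.cvtColor(im,cv2.COLOR_RGB2GRAY);dk=(hm>0)&(g<110)
    if dk.sum()<50:print('thr',np.percentile(g[hm>0],[1,5,10,20,50]));return
    w=f(np.argwhere(dk)[:,::-1].astype(float));e=np.linalg.eigh(np.cov(w.T));a=np.degrees(np.arctan2(e[1][1,1],e[1][0,1]))
    M=f(np.argwhere(hm>0)[:,::-1].astype(float)).mean(0)
    print('head',np.round(cc,1),'r',round(rr,1),'discmean',M.round(1),'slot',w.mean(0).round(1),'size',cv2.minAreaRect(w.astype(np.float32))[1],'yaw',(a+90)%180-90)
E
python3 - <<'E'
from h import *
d=pickle.load(open('pics/w2.pkl','rb'));s=d['s'];fast(d,s,(266,99))
g=cv2.cvtColor(d['image'],cv2.COLOR_RGB2GRAY);F=[]
for u,v in((196,58),(320,53),(324,145),(202,150)):
    q=g[v-10:v+11,u-10:u+11]<75;p=np.argwhere(q).mean(0);F.append(wray(d,s,np.array([u-10+p[1]]),np.array([v-10+p[0]]),33.)[0])
F=np.array(F);print(F.round(1),F.mean(0));e=F[1]+F[2]-F[0]-F[3];print('scale y yaw',np.degrees(np.arctan2(e[1],e[0])));e=F[0]+F[1]-F[2]-F[3];print('x yaw',np.degrees(np.arctan2(e[1],e[0]))%180-180)
W=wcloud(d,s);h=W[...,2];v,u=np.mgrid[:384,:512];n=(abs(u-260)<80)&(abs(v-100)<75)&(d['z_map']>0)
print(rect(W[n&(h>24)&(h<31)]),rect(W[n&(h>43)&(h<50)]))
E
```

```text
head [603.9  12.5] r 20.5 discmean [604.   12.4] slot [604.9  12.7] size (22.965747833251953, 1.93448805809021) yaw 8.382911163682621
[[568.4 -60.1  33. ]
 [549.2  61.2  33. ]
 [641.3  75.9  33. ]
 [660.4 -45.5  33. ]] [604.8634635    7.87154162  33.        ]
scale y yaw 98.96075582646192
x yaw -170.92920848232666
(11270, array([604.8,   7.9]), array([117.8, 148.7]), 8.9, 'z', array([26.1, 28.6, 30.2])) (1155, array([603.3,  12.5]), array([38.5, 38.8]), 74.0, 'z', array([45. , 46.7, 48.1]))
```

```bash
python3 -m pendant '{"steps":[-0.3,0.07,0,0,0,0.5,0, -0.6,0,0,0,0,0,0, -0.6,0,-0.2,0,0,0,0, -0.6,0,-0.4,0,0,0,0, -0.6,0,-0.6,0,0,0,0, -0.5,0,-0.6,0,0,0,0, -0.28,0,-0.6,0,0,0,0, 0,0,-0.6,0,0,0,0, 0,0,-0.4,0,0,0,0, 0,0,0,0,0,0,0]}'
python3 -m pendant '{"steps":[0,0,0,0,0,0,0, 0,0,0,0,0,0,0, 0,0,0,0,0,0,0, 0,0,0,0,0,0,0, 0,0,0,0,0,0,0, 0,0,0,0,0,0,0, 0,0,0,0,0,0,0, 0,0,0,0,0,0,0, 0,0,0,0,0,0,0, 0,0,0,0,0,0,0]}'
python3 - <<'E'
from h import *
s,d=wsnap('w3');R=s['ee_rot'];print(s['eef_pos'],np.degrees(np.arctan2(R[1,1],R[0,1])),s['contact_force'],s['moment'])
E
```

```text
time: 10.25
eef_pos: [604.2, 12.1, 146.6]
ee_rot: [[-0.989, -0.15, -0.002], [-0.15, 0.989, 0.0], [0.002, 0.0, -1.0]]
contact_force: [0.1, -0.3, -0.6]
gripper_width: 14.0
finger_force: 30.0
time: 11.25
eef_pos: [604.4, 12.4, 148.0]
ee_rot: [[-0.989, -0.151, -0.0], [-0.151, 0.989, 0.0], [0.0, 0.0, -1.0]]
contact_force: [-0.6, -0.2, -0.7]
gripper_width: 13.6
finger_force: 30.0
[604.41421562  12.38966734 148.01416045] 98.66206815454628 [-0.63916898 -0.18084312 -0.65378803] [ 0.08961794 -0.07292878 -0.03049888]
```

View pics/w3.png

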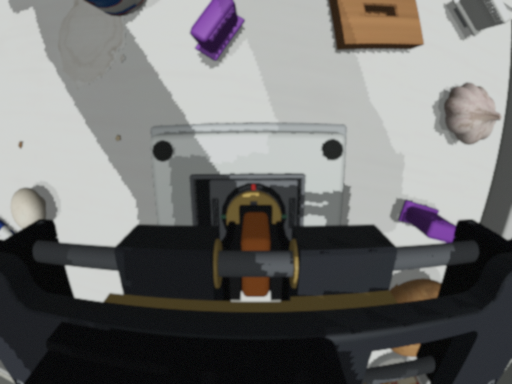

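View: the key (256,235) sits centred over the brass head, with the red mark at (254,187). Descend gently.

```bash
python3 -m pendant '{"steps":[0,0,-0.1,0,0,0,0, 0,0,-0.1,0,0,0,0, 0,0,-0.08,0,0,0,0, 0,0,-0.08,0,0,0,0, 0,0,-0.06,0,0,0,0, 0,0,-0.06,0,0,0,0, 0,0,-0.04,0,0,0,0, 0,0,0,0,0,0,0, 0,0,0,0,0,0,0, 0,0,0,0,0,0,0]}'; python3 -c "
from h import *
s=sense();print(s['eef_pos'],s['contact_force'],s['moment'])"
```

```text
time: 12.3
eef_pos: [604.3, 12.2, 134.8]
ee_rot: [[-0.989, -0.15, -0.0], [-0.15, 0.989, -0.0], [0.0, -0.0, -1.0]]
contact_force: [0.1, -1.4, -1.0]
gripper_width: 13.9
finger_force: 30.0
[604.33826935  12.15453516 134.81316316] [ 0.14752701 -1.42407336 -0.96724358] [-0.10774754 -0.1757874   0.04019309]
```

No upward force with the blade tip about 4 mm below the head's top, so the blade is in the slot. Now turn.

```bash
python3 -m pendant '{"steps":[0,0,0,0,0,-0.3,0, 0,0,0,0,0,-0.6,0, 0,0,0,0,0,-0.7,0, 0,0,0,0,0,-0.7,0, 0,0,0,0,0,-0.7,0, 0,0,0,0,0,-0.7,0, 0,0,0,0,0,-0.7,0, 0,0,0,0,0,-0.7,0, 0,0,0,0,0,-0.7,0, 0,0,0,0,0,-0.7,0]}'; python3 -m pendant '{"steps":[0,0,0,0,0,-0.7,0, 0,0,0,0,0,-0.7,0, 0,0,0,0,0,-0.7,0, 0,0,0,0,0,-0.7,0, 0,0,0,0,0,-0.7,0, 0,0,0,0,0,-0.7,0, 0,0,0,0,0,-0.7,0, 0,0,0,0,0,-0.7,0, 0,0,0,0,0,-0.7,0, 0,0,0,0,0,-0.7,0]}'
python3 -c "
from h import *
s=sense();print(s['eef_pos'],s['contact_force'],s['moment'],s['joints'])"
```

```text
time: 13.3
eef_pos: [604.3, 11.6, 134.8]
ee_rot: [[-0.913, 0.408, -0.0], [0.408, 0.913, -0.001], [-0.0, -0.001, -1.0]]
contact_force: [-0.2, -1.7, -1.5]
gripper_width: 13.5
finger_force: 30.0
time: 14.3
eef_pos: [604.4, 11.5, 134.9]
ee_rot: [[-0.514, 0.858, -0.0], [0.858, 0.514, -0.001], [-0.001, -0.001, -1.0]]
contact_force: [1.0, -1.9, -2.5]
gripper_width: 13.6
finger_force: 30.0
[604.35852092  11.51580498 134.85183481] [ 1.0272778  -1.85567862 -2.46748457] [-0.56605783 -0.21694651  0.06931459] [ 0.33862352  0.60495511 -0.5892255   1.82053099  0.43631431  0.84871317
  0.07706902]
```

```bash
python3 -m pendant '{"steps":[0,0.02,0,0,0,-0.7,0, 0,0,0,0,0,-0.7,0, 0,0,0,0,0,-0.7,0, 0,0,0,0,0,-0.7,0, 0,0,0,0,0,-0.7,0, 0,0,0,0,0,-0.7,0, 0,0,0,0,0,-0.7,0, 0,0,0,0,0,-0.7,0, 0,0,0,0,0,-0.5,0, 0,0,0,0,0,-0.3,0]}'; python3 -m pendant '{"steps":[0,0,0,0,0,0,0, 0,0,0,0,0,0,0, 0,0,0,0,0,0,0, 0,0,0,0,0,0,0, 0,0,0,0,0,0,0, 0,0,0,0,0,0,0, 0,0,0,0,0,0,0, 0,0,0,0,0,0,0, 0,0,0,0,0,0,0, 0,0,0,0,0,0,0]}'
python3 -c "
from h import *
s=sense();R=s['ee_rot'];print(s['eef_pos'],np.degrees(np.arctan2(R[1,1],R[0,1])),s['contact_force'],s['moment'],s['joints'])"
```

```text
time: 15.3
eef_pos: [604.4, 11.7, 134.9]
ee_rot: [[0.017, 1.0, -0.0], [1.0, -0.017, -0.002], [-0.002, -0.0, -1.0]]
contact_force: [0.3, -3.6, -1.0]
gripper_width: 13.8
finger_force: 30.0
time: 16.3
eef_pos: [604.3, 12.8, 135.0]
ee_rot: [[0.015, 1.0, -0.0], [1.0, -0.015, -0.0], [-0.0, -0.0, -1.0]]
contact_force: [-1.5, -3.6, -0.8]
gripper_width: 13.9
finger_force: 30.0
[604.34077449  12.82984051 134.9962531 ] -0.8376050034849954 [-1.47506069 -3.64926309 -0.80030026] [-0.98084008 -0.0890476   0.00286784] [ 0.24211065  0.57382226 -0.45355462  1.82612402  0.33226035  0.81736069
 -0.39292532]
```

```bash
python3 -m pendant '{"steps":[0,-0.03,0,0,0,-0.2,0, 0,0,0,0,0,-0.2,0, 0,0,0,0,0,0,0, 0,0,0,0,0,0,0, 0,0,0,0,0,0,0, 0,0,0,0,0,0,0, 0,0,0,0,0,0.4,0, 0,0,0,0,0,0.5,0, 0,0,0,0,0,0.5,0, 0,0,0,0,0,0,0]}'; python3 -c "
from h import *
s=sense();R=s['ee_rot'];print(s['eef_pos'],np.degrees(np.arctan2(R[1,1],R[0,1])),s['contact_force'],s['moment'])"
python3 -m pendant '{"steps":[0,0,0.1,0,0,0,0, 0,0,0.2,0,0,0,0, 0,0,0.3,0,0,0,0, 0,0,0.4,0,0,0,0, 0,0,0.5,0,0,0,0, 0,0,0.6,0,0,0,0, 0,-0.4,0.6,0,0,0,0, 0,-0.7,0.5,0,0,0,0, 0,-0.8,0.3,0,0,0,0, 0,-0.8,0.2,0,0,0,0]}'; python3 -m pendant '{"steps":[0,-0.5,0,0,0,0,0, 0,-0.4,0,0,0,0,0, 0,0,0,0,0,0,0, 0,0,0,0,0,0,0, 0,0,0,0,0,0,0, 0,0,0,0,0,0,0, 0,0,0,0,0,0,0, 0,0,0,0,0,0,0, 0,0,0,0,0,0,0, 0,0,0,0,0,0,0]}'
python3 - <<'E'
from h import *
s,d=wsnap('w4');R=s['ee_rot'];print(s['eef_pos'],np.degrees(np.arctan2(R[1,1],R[0,1])),s['contact_force'],s['moment'])
E
```

```text
time: 17.3
eef_pos: [604.4, 13.1, 135.2]
ee_rot: [[-0.074, 0.997, 0.0], [0.997, 0.074, 0.002], [0.002, 0.0, -1.0]]
contact_force: [-0.5, 0.3, -0.9]
gripper_width: 13.9
finger_force: 30.0
[604.43825485  13.07332947 135.18905494] 4.2322550587455625 [-0.53856586  0.34027249 -0.85427435] [-0.09688286  0.02959542 -0.04473003]
time: 18.3
eef_pos: [604.8, -56.9, 229.7]
ee_rot: [[-0.072, 0.997, 0.002], [0.997, 0.072, -0.001], [-0.001, 0.002, -1.0]]
contact_force: [0.1, -0.9, -0.6]
gripper_width: 14.0
finger_force: 30.0
time: 19.3
eef_pos: [604.4, -77.8, 227.5]
ee_rot: [[-0.073, 0.997, 0.0], [0.997, 0.073, 0.0], [0.0, 0.0, -1.0]]
contact_force: [-0.1, -0.1, -0.8]
gripper_width: 13.7
finger_force: 30.0
[604.42816205 -77.81685833 227.52616864] 4.170627811103788 [-0.13148945 -0.06642134 -0.82999416] [-0.01531686 -0.13866245  0.00648801]
```

View pics/w4.png

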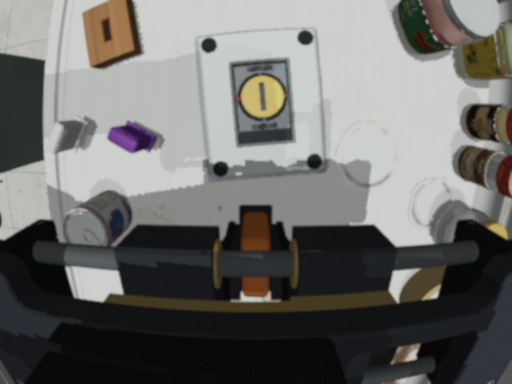

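Slot at (263,96) now lies along the scale's long side. I measure its yaw (locked means about -81°).

Run:
```python
from h import *
d=pickle.load(open('pics/w4.pkl','rb'));s=d['s'];fast(d,s,(263,96))
g=cv2.cvtColor(d['image'],cv2.COLOR_RGB2GRAY);F=[]
for u,v in((208,45),(305,38),(315,161),(220,169)):
    q=g[v-9:v+10,u-9:u+10]<75;p=np.argwhere(q).mean(0);F.append(wray(d,s,np.array([u-9+p[1]]),np.array([v-9+p[0]]),33.)[0])
F=np.array(F);print(F.mean(0));e=F[0]+F[1]-F[2]-F[3];print(np.degrees(np.arctan2(e[1],e[0])));e=F[1]+F[2]-F[0]-F[3];print(np.degrees(np.arctan2(e[1],e[0])))
```

```text
head [604.   12.4] r 20.5 discmean [604.   12.3] slot [603.9  12.8] size (3.408632755279541, 24.63336181640625) yaw -80.77788055950032
[604.71243341   7.31394627  33.        ]
98.95482159360736
8.944622019880546
```

Slot yaw is -80.8° against -81.05° for the stop, so it is locked. Return the key.

```bash
python3 -m pendant '{"steps":[-0.4,0.4,0,0,0,0.3,0, -0.8,0.8,0,0,0,0.3,0, -0.9,0.8,0,0,0,0.3,0, -0.9,0.8,0,0,0,0.3,0, -0.9,0.8,0,0,0,0.3,0, -0.9,0.8,0,0,0,0.3,0, -0.9,0.8,0,0,0,0.3,0, -0.7,0.8,0,0,0,0.3,0, -0.4,0.4,0,0,0,0,0, -0.12,0.14,0,0,0,0,0]}'; python3 -m pendant '{"steps":[0,0,-0.2,0,0,0,0, 0,0,-0.5,0,0,0,0, 0,0,-0.6,0,0,0,0, 0,0,-0.7,0,0,0,0, 0,0,-0.6,0,0,0,0, 0,0,-0.4,0,0,0,0, 0,0,0,0,0,0,0, 0,0,0,0,0,0,0, 0,0,0,0,0,0,0, 0,0,0,0,0,0,0]}'; python3 -c "
from h import *
s,d=wsnap('w5');R=s['ee_rot'];print(s['eef_pos'],np.degrees(np.arctan2(R[1,1],R[0,1])),s['contact_force'])"
```

```text
time: 20.35
eef_pos: [430.5, 86.9, 227.7]
ee_rot: [[-0.281, 0.96, 0.001], [0.96, 0.281, -0.0], [-0.0, 0.0, -1.0]]
contact_force: [0.0, 0.1, -0.5]
gripper_width: 13.8
finger_force: 30.0
time: 21.35
eef_pos: [431.9, 85.7, 153.1]
ee_rot: [[-0.278, 0.961, 0.002], [0.961, 0.278, 0.0], [-0.0, 0.002, -1.0]]
contact_force: [0.1, 0.1, -0.1]
gripper_width: 13.7
finger_force: 30.0
[431.90683819  85.69480554 153.11088927] 16.151681604712333 [ 0.12344554  0.06148761 -0.12498381]
```

View pics/w5.png

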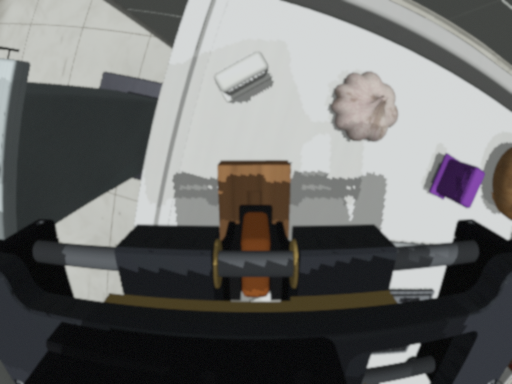

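Key (256,235) is centred over the stand (254,195). Insert.

```bash
python3 -m pendant '{"steps":[-0.02,0,-0.2,0,0,0,0, 0,0,-0.3,0,0,0,0, 0,0,-0.3,0,0,0,0, 0,0,-0.3,0,0,0,0, 0,0,-0.25,0,0,0,0, 0,0,-0.2,0,0,0,0, 0,0,-0.2,0,0,0,0, 0,0,-0.13,0,0,0,0, 0,0,-0.08,0,0,0,0, 0,0,0,0,0,0,0]}';python3 -m pendant '{"steps":[0,0,0,0,0,0,0, 0,0,0,0,0,0,0, 0,0,0,0,0,0,0, 0,0,0,0,0,0,0, 0,0,0,0,0,0,0, 0,0,0,0,0,0,0, 0,0,0,0,0,0,0, 0,0,0,0,0,0,0, 0,0,0,0,0,0,0, 0,0,0,0,0,0,0]}'
```

```text
time: 22.4
eef_pos: [430.8, 85.6, 103.4]
ee_rot: [[-0.278, 0.96, -0.0], [0.96, 0.278, 0.0], [0.0, -0.0, -1.0]]
contact_force: [-0.3, -0.3, 0.0]
gripper_width: 14.2
finger_force: 30.0
time: 23.4
eef_pos: [430.9, 85.6, 103.5]
ee_rot: [[-0.278, 0.96, 0.0], [0.96, 0.278, 0.0], [0.0, 0.0, -1.0]]
contact_force: [0.4, -1.0, -0.1]
gripper_width: 13.9
finger_force: 30.0
```

No contact force and seated depth reached. Release, then raise.

```bash
python3 -m pendant '{"steps":[0,0,0,0,0,0,0.3, 0,0,0,0,0,0,0.5, 0,0,0,0,0,0,0.7, 0,0,0,0,0,0,0.7, 0,0,0,0,0,0,0.7, 0,0,0,0,0,0,0.7, 0,0,0,0,0,0,0.7, 0,0,0,0,0,0,0.7, 0,0,0,0,0,0,0.7, 0,0,0,0,0,0,0.7]}';python3 -m pendant '{"steps":[0,0,0.2,0,0,0,0.7, 0,0,0.4,0,0,0,0.7, 0,0,0.6,0,0,0,0.7, 0,0,0.8,0,0,0,0.7, 0,0,0.8,0,0,0,0.7, 0,0,0.8,0,0,0,0.7, 0,0,0.8,0,0,0,0.7, 0,0,0.6,0,0,0,0.7, 0,0,0.4,0,0,0,0.7, 0,0,0,0,0,0,0.7]}';python3 -m pendant '{"steps":[0,0,0,0,0,0,0.7, 0,0,0,0,0,0,0.7, 0,0,0,0,0,0,0.7, 0,0,0,0,0,0,0.7, 0,0,0,0,0,0,0.7, 0,0,0,0,0,0,0.7, 0,0,0,0,0,0,0.7, 0,0,0,0,0,0,0.7, 0,0,0,0,0,0,0.7, 0,0,0,0,0,0,0.7]}'
python3 - <<'E'
from h import *
s,d=wsnap('w6');W=wcloud(d,s)
hsv=cv2.cvtColor(d['image'],cv2.COLOR_RGB2HSV).astype(int);v,u=np.mgrid[:384,:512]
n=(abs(u-253)<35)&(abs(v-185)<45)&(d['z_map']>0);h=W[...,2]
print('key',rect(W[n&(h>62)&(h<90)]));print('stand',rect(W[n&(h>18)&(h<28)]))
E
```

```text
time: 24.4
eef_pos: [430.9, 85.6, 103.5]
ee_rot: [[-0.278, 0.96, 0.0], [0.96, 0.278, 0.0], [0.0, 0.0, -1.0]]
contact_force: [-1.2, -0.2, 0.5]
gripper_width: 60.8
finger_force: 0.0
time: 25.4
eef_pos: [431.6, 85.9, 240.1]
ee_rot: [[-0.278, 0.961, 0.003], [0.961, 0.278, 0.0], [-0.001, 0.003, -1.0]]
contact_force: [0.2, 0.5, -0.3]
gripper_width: 61.0
finger_force: 0.0
time: 26.4
eef_pos: [430.9, 85.6, 238.5]
ee_rot: [[-0.278, 0.96, 0.0], [0.96, 0.278, 0.0], [0.0, 0.0, -1.0]]
contact_force: [0.3, 0.8, 0.4]
gripper_width: 61.2
finger_force: 0.0
key (569, array([431.4,  85.8]), array([14. , 34.5]), 15.8, 'z', array([65.9, 70.2, 71.9]))
stand (2636, array([431.5,  85.5]), array([56.3, 71. ]), 16.3, 'z', array([23.2, 24.8, 26.6]))
```

View pics/w6.png

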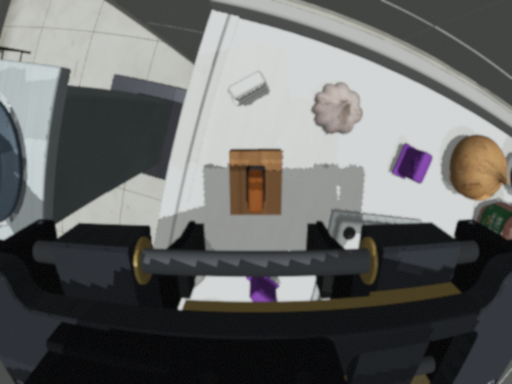

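The key at (256,187) is back upright in its stand, with its top at 70 mm as before; the gripper is clear.

```bash
python3 -c "
from cell import close_job
print(close_job())"
```

```text
the job is handed in; nothing more can be done
None
```

The fastener is turned to its stop (slot within about 0.3° of locked by the wrist camera), the orange key is back upright and fully seated in its stand, and the job was handed in at about 26 s; no verdict was returned.

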